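Sort the washing machine's transit bolts, feet and plug

ROBOT

A 6-joint arm with a two-finger parallel gripper is mounted at the origin on the work surface. World frame = base frame: x ahead of the robot, y to its left, z up, the work surface at z = 0. Lengths are in m, angles in degrees, forces in N, time in s.
With the tool pointing down it reaches from about 0.425 to 0.95 m from the base axis. Payload 3.5 kg.
Tool frame: the origin (TCP) lies between the finger pads; the fingertips stand 8 mm ahead of it and the grasp point (between the pads) lies 11 mm behind it; z points along the fingers, y is the line along which they close (so a half turn about z gives the same grasp; the last joint's range is limited). The gripper opens to 85 mm and grips with 20 to 120 N. Pads are 22 mm wide; open, the fingers measure 114 mm over their backs; the gripper's body (76 mm by 85 mm) begins 54 mm behind the grasp point. The pads swing forward as they close: fully open they stand 13 mm farther back than shut.
Start: joints at [-79.125, 16.404, 90.338, -0, 73.258, -8.594], TCP at [0.225, -0.636, 0.239] pointing down, gripper open.
Joint ranges: [-158.93, 158.93], [-51.34, 127.21], [12.03, 142.37], [-87.48, 267.48], [13.55, 161.25], [-162.69, 162.69]. Speed limits (degrees/s): [159.86, 159.86, 180, 180, 180, 180].

INTERFACE

Orientations are given as a 3x3 rotation matrix whose columns are the frame's x, y, z axes.
In Python, from rig import robot, optics gives the robot as it stands.
- The arm moves only by the tool apply_moves, never from a script. Its argument "plan" is text: rows parted by semicolons, each of 7 numbers parted by spaces: the shift along the tool's x, y, z scaled (see below), then the turn, a rotation vector about the tool's x, y, z scaled (see below), then the opening, from -1 (shut) to 1 (fully open). In form: x y z rx ry rz jaw; .... A call has 1 to 20 rows; each row shifts and turns the commanded pose from where the row before left it, along the tool's axes as they then stand; what a row does not reach is not made up. The controller multiplies each number of a shift by 50 mm and each number of a turn by 4 degrees. A row lasts 1/10 s, in which the tool goes at most 50 mm and 8.59 degrees, less where a joint would pass 70% of its speed; a pose out of reach is approached as far as the arm can. A call with a number of a shift or a turn outside -1 to 1 is refused whole. A call with a gripper value outside its range is refused whole. The fingers move at their own pace and stop on an object; the grip force is fixed at half the most. Time passes only in rows, so rows that do not move let the fingers close. It gives the time, the measured TCP pose, the force, the opening and the grip force at its end, in the units of the state.
- robot.observe(): the state, without advancing time (a new reading comes with each control period).
- optics.get_image(name): name is "side" or "top" or "wrist"; returns (picture, depth): 384x512x3 uint8, blue, green, red; 384x512 float32, m along the optical axis (not along the pixel's ray), 0 where there is no reading.
- optics.get_calibration(name): a dict with "vertical_fov" (degrees; the focal length in pixels is half the picture's height over the tangent of half this angle, whatever the lens; pixels are square), "cx", "cy" (the principal point, pixels), "world_from_camera" (4x4, takes a point from camera to world coordinates). Camera axes: x right, y up, looking along -z (the intrinsics and any distortion apply to the point x, -y, -z); pixel columns grow to the right and rows downward; lengths in m; the calibration is good to about 2 mm. A picture is of the moment at which its call begins: read the wrist's pose just before it. get_calibration takes no time and is no camera call; for the wrist camera it gives the pose at the moment of the call.
- robot.job_done(): hands the job in; it is judged then, once.
The state is a dict: "t": time; "joint_positions": joint angles; "qd": joint speeds; "joint_torque": joint torques, N m; "tcp_pos": TCP position; "eef_rot": TCP orientation; "ft_force": force on the tool from outside, world axes, zero at the start; "moment": the same for the moment, N m; "grip_width": opening from 0.0 (shut) to 1.0 (fully open); "gripper_force": force on a finger pad.
Only numpy, scipy, OpenCV 4.12 (cv2) and the standard library are available. Lean on these libraries where they do the work, as an engineer would, in place of code of your own. Each camera call takes 0.05 s, during which the arm holds its last target. There are 200 camera calls.

TASK

The fixings taken off the new washing machine lie mixed on the laundry counter: sort them. Lay the brass-coloured coarse-thread bolt in the notches of the yellow coarse gauge and the dark fine-thread bolt in the notches of the blue fine gauge, stand both levelling feet upright in the red tray, and set the white blanking plug flat in the white tray with its knob up. Leave the green clothes peg where it lies.

Things in the scene. Friction and masses are not known exactly. Their poses are not given: they have to be found in the camera images.
- bolt_coarse: Brass-coloured transit bolt with a coarse thread. 90 mm long, lying level: a 12 mm dia shank (72 mm of it bare) between a hex head and an equal hex locknut, each 20 across flats, 9 thick; either end may point either way. Origin on the axis at mid length, 10 mm above the counter; x runs along the bolt. About 90 g.
- bolt_fine: Dark steel transit bolt with a fine thread. 90 mm long, lying level: a 12 mm dia shank (72 mm of it bare) between a hex head and an equal hex locknut, each 20 across flats, 9 thick; either end may point either way. Origin on the axis at mid length, 10 mm above the counter; x runs along the bolt. About 90 g.
- foot_a: Levelling foot, upright: black rubber disc 40 mm dia, 12 thick, steel collar 18 dia up to 17, then a steel stud 10 dia (11 over the thread) up to 42 total height. Grip it by the stud. Origin at the centre of the disc's underside, z up along the stud. About 60 g. The two feet are alike.
- foot_b: Levelling foot, upright: black rubber disc 40 mm dia, 12 thick, steel collar 18 dia up to 17, then a steel stud 10 dia (11 over the thread) up to 42 total height. Grip it by the stud. Origin at the centre of the disc's underside, z up along the stud. About 60 g. The two feet are alike.
- plug: White plastic blanking plug, flange down: flange 40 mm dia, 5 thick, with a round knob of 28 dia above it to 26 total height. Origin at the centre of the flange's underside, z up. About 20 g.
- gauge_coarse: Yellow gauge, wide-spaced silver ridges on its base. Fixed. Base 76 (x) by 52 (y) by 8 mm; two plates 5 thick stand on it at x = -24 and +24 (43 clear between), each with a 90 degree V notch 37 wide at the mouth, top at 46. The bolt lies along x in both notches, hexes outside the plates (9 mm play each way), its axis 36 above the underside. Origin: centre of underside.
- gauge_fine: Blue gauge, close-spaced silver ridges on its base. Fixed. Base 76 (x) by 52 (y) by 8 mm; two plates 5 thick stand on it at x = -24 and +24 (43 clear between), each with a 90 degree V notch 37 wide at the mouth, top at 46. The bolt lies along x in both notches, hexes outside the plates (9 mm play each way), its axis 36 above the underside. Origin: centre of underside.
- tray_feet: Red plastic tray for the two feet, fixed, 68 (x) by 108 (y) by 18 mm high outside, walls and floor 4 thick (inside 60 by 100). The feet stand side by side along its y axis. Origin at the centre of the underside.
- tray_plug: White plastic tray for the plug, fixed, 80 by 80 by 18 mm high outside, walls and floor 4 thick (inside 72 by 72). Origin at the centre of the underside.
- clothes_peg: Green plastic clothes peg, 75 mm long (x) by 12 wide by 13 high, lying loose among the fixings. Not part of the job: leave it alone. Origin at the centre of the underside.
Not all that is in view belongs to the job. What is shaped like the plug but turquoise is not meant. There is more than one size of the bolt_coarse; the one meant has the size given above.

How it is judged (in metres and radians):
At the end, for the whole second after the job is handed in: Each bolt in both notches of its own gauge: middle within 13 mm along, 8 mm across, 6 mm in height of the seat, parallel within 0.15 rad. Both feet on the red tray's floor, the plug on the white one's (within 5 mm), inside the walls, upright within 0.15 rad. All released, below 0.02 m/s (x of bolt_coarse in the frame of gauge_coarse between -0.013 and 0.013 m and y of bolt_coarse in the frame of gauge_coarse between -0.008 and 0.008 m and z of bolt_coarse in the frame of gauge_coarse between 0.03 and 0.042 m and angle between the x axis of bolt_coarse and the x axis of gauge_coarse, either way round below 0.15 rad and x of bolt_fine in the frame of gauge_fine between -0.013 and 0.013 m and y of bolt_fine in the frame of gauge_fine between -0.008 and 0.008 m and z of bolt_fine in the frame of gauge_fine between 0.03 and 0.042 m and angle between the x axis of bolt_fine and the x axis of gauge_fine, either way round below 0.15 rad and x of foot_a in the frame of tray_feet between -0.018 and 0.018 m and y of foot_a in the frame of tray_feet between -0.038 and 0.038 m and z of foot_a in the frame of tray_feet between -0.001 and 0.009 m and angle between each of foot_a, foot_b, plug's own z axis and vertical below 0.15 rad and x of foot_b in the frame of tray_feet between -0.018 and 0.018 m and y of foot_b in the frame of tray_feet between -0.038 and 0.038 m and z of foot_b in the frame of tray_feet between -0.001 and 0.009 m and x of plug in the frame of tray_plug between -0.024 and 0.024 m and y of plug in the frame of tray_plug between -0.024 and 0.024 m and z of plug in the frame of tray_plug between -0.001 and 0.009 m and linear speed of each of bolt_coarse, bolt_fine, foot_a, foot_b, plug below 0.02 m/s); the robot touches nothing.
It fails at once if the green clothes peg is moved by more than 25 mm (distance of clothes_peg from where it was at the start of the episode above 0.025 m).
It also fails if it takes over 125 s, if anything falls off the work surface, if the arm or the gripper's body presses on something with over 40 N, if the wrist force passes 120 N, or if a joint passes its speed limit or range.

## Working session

There is one attempt and no reset: what is moved stays moved. The work goes in short steps, Python scripts to look and compute and a tool call to move; the robot and the scene stay as the last step left them, time stands still between calls to the robot, and variables do not carry over. Pictures are saved under pics/ and viewed, at most 14 in all, crops included, and the job is handed in when it is done.

Besides the shell and the picture viewer there is one more tool, called after ">>>" as name(argument=value, ...) on one line, values as JSON. apply_moves: Moves the arm, as the interface text tells. Its arguments: {"type":"object","properties":{"plan":{"type":"string"}},"required":["plan"]}

```bash
mkdir -p pics; cat > h.py <<'E'
import numpy as np, cv2
from rig import robot, optics
def grab(n):
    c=optics.get_calibration(n); im,d=optics.get_image(n); return im,d,c
def pts(d,c):
    h,w=d.shape; f=h/2/np.tan(np.radians(c['vertical_fov'])/2)
    v,u=np.mgrid[:h,:w]
    P=np.stack([(u-c['cx'])/f*d,-(v-c['cy'])/f*d,-d,np.ones_like(d)],-1)
    return (P@np.array(c['world_from_camera']).T)[...,:3]
E
python3 - <<'E'
from h import *
print({k:v for k,v in robot.observe().items()})
for n in('top','side'):
    im,d,c=grab(n); print(n,c,(d>0).mean()); cv2.imwrite(f'pics/{n}0.png',cv2.resize(im,(800,600),interpolation=cv2.INTER_CUBIC)); np.savez(n+'0.npz',im=im,d=d)
E
```

```text
{'t': 0.0, 'joint_positions': array([-7.91218619e+01,  1.64540674e+01,  9.04234563e+01,  1.06327104e-03,
        7.32582739e+01, -8.59378510e+00]), 'qd': array([ 0.10220997,  0.01906045, -0.07702871,  0.04172447,  0.07474743,
        0.06914158]), 'joint_torque': array([-7.94311709e-04, -4.05982339e+01, -2.92626625e+01, -2.15006826e-04,
        5.84664289e-03,  7.82092513e-06]), 'tcp_pos': array([ 0.22492382, -0.63574262,  0.23793373]), 'eef_rot': array([[ 9.42806823e-01,  3.33339331e-01, -4.29837583e-04],
       [ 3.33339401e-01, -9.42804015e-01,  2.33087628e-03],
       [ 3.71720142e-04, -2.34084786e-03, -9.99997191e-01]]), 'ft_force': array([ 0.76420155,  0.34340277, -0.024973  ]), 'moment': array([-0.03312314, -0.02765131,  0.02190002]), 'gripper_force': 0.0, 'grip_width': 1.0036844567908703}
top {'vertical_fov': 56.09193422528022, 'cx': 251.19924002597435, 'cy': 192.44919342000983, 'world_from_camera': array([[-0.02624813,  0.98976696, -0.14025835,  0.34117937],
       [-0.99960807, -0.02735343, -0.00595813,  0.01116253],
       [-0.00973371,  0.14004699,  0.99009701,  0.81758559],
       [ 0.        ,  0.        ,  0.        ,  1.        ]])} 0.9962514241536459
side {'vertical_fov': 52.0343693795557, 'cx': 256.4993995564771, 'cy': 186.172844094007, 'world_from_camera': array([[ 0.99768986,  0.04531323, -0.05061282,  0.38974107],
       [-0.06747892,  0.5749948 , -0.81536959, -0.85051496],
       [-0.00784492,  0.81690127,  0.57672417,  0.64562362],
       [ 0.        ,  0.        ,  0.        ,  1.        ]])} 0.9957936604817709
```

View pics/top0.png

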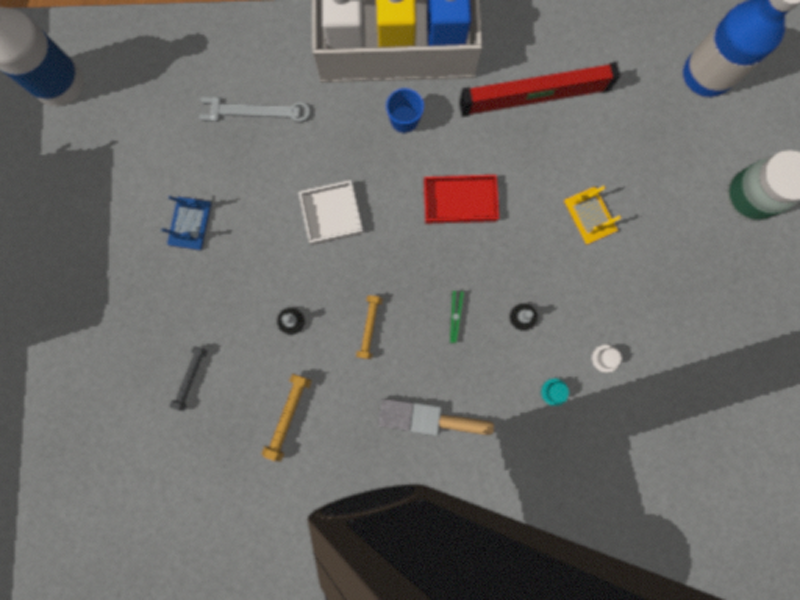

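View pics/side0.png

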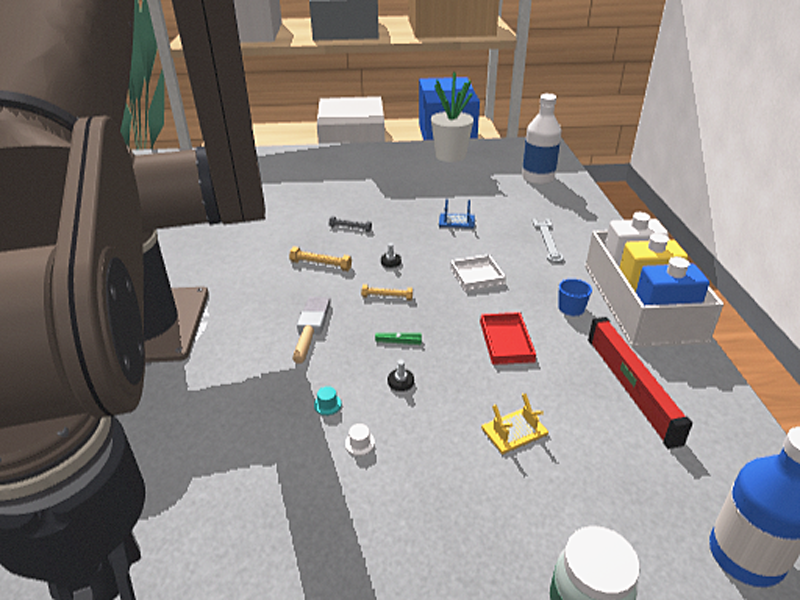

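The top view (800x600) shows two brass bolts at (370,327) and (287,418), the dark bolt at (190,378), feet at (290,320) and (524,316), and the white plug at (606,358). The turquoise decoy is at (556,391) and the peg at (456,317). Fixed targets: blue gauge (189,222), white tray (332,212), red tray (461,199), yellow gauge (592,214). The side view agrees with this.

```bash
cat >> h.py <<'E'
def plane(uv,c,z,h=384):
    f=h/2/np.tan(np.radians(c['vertical_fov'])/2); T=np.array(c['world_from_camera'])
    uv=np.atleast_2d(uv).astype(float)
    r=np.stack([(uv[:,0]-c['cx'])/f,-(uv[:,1]-c['cy'])/f,-np.ones(len(uv))],-1)@T[:3,:3].T
    return T[:3,3]+r*((z-T[2,3])/r[:,2])[:,None]
def comp(mask,uv,rad=25):
    n,l,s,ce=cv2.connectedComponentsWithStats(mask.astype(np.uint8))
    i=min(range(1,n),key=lambda i:np.hypot(*(ce[i]-uv))-0.02*s[i,4]*(s[i,4]<300) if s[i,4]>8 else 1e9)
    v,u=np.nonzero(l==i); return np.stack([u,v],-1)
def rect(p):
    (c,(a,b),t)=cv2.minAreaRect((p[:,:2]*1000).astype(np.float32))
    if a<b: a,b,t=b,a,t+90
    return np.round(c,1),round(a,1),round(b,1),round((t+90)%180-90,1)
E
python3 - <<'E'
from h import *
def run(n,seeds):
    z=np.load(n+'0.npz'); im,d=z['im'],z['d']; c=optics.get_calibration(n)
    P=pts(d,c); hsv=cv2.cvtColor(im,cv2.COLOR_BGR2HSV).astype(int); H,S,V=np.moveaxis(hsv,-1,0)
    g=np.abs(P[...,2])<.02
    print(n,'table z',[np.round(np.median(P[r:r+20,q:q+20,2])*1000,1) for r,q in((150,40),(150,180),(200,380),(270,100),(170,420))])
    M={'brass':(H>12)&(H<28)&(S>110),'yel':(H>18)&(H<35)&(S>130),'blue':(H>100)&(H<125)&(S>110),'red':((H<8)|(H>172))&(S>120),
       'green':(H>50)&(H<80)&(S>100),'white':(V>150)&(S<40),'dark':(V<75),'hi':(P[...,2]>.006)}
    for k,(m,u,v,zz) in seeds.items():
        q=comp(M[m],(u*.64,v*.64)); w=plane(q,c,zz); x=P[q[:,1],q[:,0]]
        print(k,len(q),'plane',*rect(w),'z max',np.round(np.percentile(x[:,2],[5,50,95])*1000,1),'mean',np.round(w.mean(0)[:2]*1000,1))
run('top',dict(b1=('brass',370,327,.01),b2=('brass',287,418,.01),fine=('dark',190,378,.01),footA=('dark',290,320,.012),footB=('dark',524,316,.012),plug=('white',606,358,.02),peg=('green',456,317,.012),gb=('blue',189,222,.008),gy=('yel',592,214,.008),tp=('white',332,212,.018),tr=('red',461,199,.018)))
run('side',dict(b1=('brass',387,293,.01),b2=('brass',320,260,.01),fine=('hi',350,224,.01),footA=('dark',391,261,.012),footB=('dark',400,380,.012),plug=('white',360,440,.015),peg=('green',399,338,.012),gb=('blue',457,221,.008),gy=('yel',515,430,.008),tp=('white',478,273,.018),tr=('red',508,338,.018)))
E
```

```text
top table z [np.float64(0.2), np.float64(-0.2), np.float64(-0.5), np.float64(0.2), np.float64(-0.8)]
b1 235 plane [420.   51.8] 90.9 20.2 -11.2 z max [11.  15.7 20.7] mean [420.2  51.4]
b2 448 plane [294.3 171. ] 122.0 27.8 -21.4 z max [16.8 20.8 27.2] mean [293.2 171.5]
fine 200 plane [351.7 304.1] 90.3 19.2 -26.0 z max [-0.1 14.4 19.8] mean [350.5 306.6]
footA 183 plane [430.9 162.3] 38.4 36.4 89.7 z max [ 0.5 11.6 14.2] mean [430.9 160.5]
footB 179 plane [ 428.5 -171.5] 40.5 36.1 88.4 z max [ 1.8 11.3 13.4] mean [ 427.8 -171.8]
plug 267 plane [ 365. -280.] 39.2 38.1 42.1 z max [ 0.4 18.9 27.2] mean [ 364.3 -280.5]
peg 65 plane [411.1 -71.1] 32.3 10.2 -8.0 z max [ 2.6 11.8 13.9] mean [410.8 -70.9]
gb 386 plane [582.1 318.1] 74.2 55.2 -9.9 z max [ 5.8  8.8 38.9] mean [579.4 315.6]
gy 482 plane [ 578.7 -284.4] 75.6 64.7 22.9 z max [ 3.6  7.5 41. ] mean [ 575.7 -280.7]
tp 979 plane [591.5 105.8] 81.2 81.0 -78.9 z max [ 0.5  4.1 18.6] mean [590.6 100.5]
tr 1404 plane [604.3 -88.2] 109.0 70.9 -89.9 z max [ 1.4  4.3 18.1] mean [604.1 -88.3]
side table z [np.float64(519.0), np.float64(-1.
[... 306 characters left out ...]
306.1]
footA 70 plane [432.6 149.5] 39.6 36.4 86.2 z max [ 2.3  8.9 11.5] mean [432.4 145.9]
footB 137 plane [ 428.7 -182.2] 40.1 37.3 85.6 z max [ 3.3  9.9 12. ] mean [ 428.9 -186.3]
plug 10 plane [ 423.9 -173.9] 17.1 4.6 -83.9 z max [12.9 16.  23.3] mean [ 424.2 -174.6]
peg 150 plane [431.2 -85. ] 74.1 21.2 -7.6 z max [ 1.9  8.1 11.6] mean [433.9 -85.4]
gb 126 plane [587.7 339.6] 122.9 74.0 80.6 z max [ 3.3  6.5 41.5] mean [583.8 312.4]
gy 558 plane [ 579.5 -272.9] 92.1 77.6 22.6 z max [ 3.2  7.6 40.1] mean [ 576.6 -284.3]
tp 41 plane [580.3 292.3] 39.1 27.6 -4.7 z max [4.3 5.9 8.3] mean [582.9 294.4]
tr 910 plane [ 604.8 -101.7] 123.7 72.0 -89.8 z max [ 0.7  3.5 17. ] mean [ 604.7 -105. ]
```

```bash
python3 - <<'E'
from h import *
for n in('top','side'):
    z=np.load(n+'0.npz'); P=pts(z['d'],optics.get_calibration(n)).reshape(-1,3)
    def sel(x,y,r,a,b):
        q=P[(np.hypot(P[:,0]-x,P[:,1]-y)<r)&(P[:,2]>a)&(P[:,2]<b)]; return q
    print(n)
    for k,x,y,r,a,b in [('b1',.42,.05,.06,.006,.04),('fine',.351,.305,.06,.006,.04),('studA',.431,.155,.03,.022,.06),('studB',.428,-.178,.03,.022,.06),('plug',.362,-.28,.03,.018,.05),('plugall',.362,-.28,.03,.003,.05),('peg',.435,-.078,.05,.005,.03),('tq',.32,-.21,.035,.018,.05),
      ('gbBase',.58,.316,.055,.005,.011),('gbPl',.58,.316,.06,.018,.06),('gyBase',.577,-.282,.055,.005,.011),('gyPl',.577,-.282,.06,.018,.06),('tp',.59,.102,.065,.012,.03),('tr',.604,-.09,.075,.012,.03)]:
        q=sel(x,y,r,a,b)
        if len(q)>3: print(k,len(q),'rect',*rect(q),'mean',np.round(q.mean(0)*1000,1),'zmax',round(np.percentile(q[:,2],97)*1000,1))
E
```

```text
top
b1 261 rect [418.6  50.7] 89.7 22.5 -11.7 mean [419.   50.4  15.5] zmax 20.9
fine 284 rect [352.6 308.5] 89.6 21.6 -21.1 mean [351.4 308.   15.6] zmax 21.2
studA 29 rect [431.1 164. ] 10.9 9.8 -2.1 mean [430.6 163.5  38.7] zmax 43.8
studB 30 rect [ 427.5 -171.2] 9.5 9.4 -9.2 mean [ 427.4 -170.8   37.7] zmax 43.4
plug 137 rect [ 365.4 -286.5] 26.2 26.2 -55.0 mean [ 365.2 -286.3   24.6] zmax 27.4
plugall 237 rect [ 361.2 -285.5] 45.3 33.4 17.9 mean [ 365.1 -283.1   17. ] zmax 27.3
peg 138 rect [430.3 -74.6] 74.4 14.1 -7.3 mean [430.4 -73.8  11.5] zmax 14.3
tq 137 rect [ 319.5 -210.5] 26.7 26.1 -46.1 mean [ 319.7 -210.2   25.3] zmax 27.9
gbBase 565 rect [581.9 316.1] 75.9 52.5 -10.7 mean [579.8 314.3   8. ] zmax 10.5
gbPl 134 rect [582.5 316.8] 53.4 41.8 -11.3 mean [583.2 317.2  33.8] zmax 46.0
gyBase 569 rect [ 576.7 -280.9] 75.6 53.0 23.1 mean [ 575.1 -279.8    7.7] zmax 10.4
gyPl 119 rect [ 577.1 -280.4] 53.8 41.9 21.8 mean [ 578.1 -281.9   34.6] zmax 45.6
tp 263 rect [590.5 104.2] 80.4 79.9 11.1 mean [589.9 105.3  16.9] zmax 20.0
tr 301 rect [606.2 -89.2] 108.5 69.0 -89.9 mean [
[... 454 characters left out ...]
3 -293.3] 36.3 30.1 -7.2 mean [ 366.9 -295.7   16.8] zmax 25.9
peg 133 rect [431.6 -77. ] 75.5 15.3 -10.1 mean [432.4 -78.2   9.1] zmax 12.0
tq 103 rect [ 321.1 -216.2] 28.6 24.4 89.9 mean [ 321.4 -217.2   23.6] zmax 26.1
gbBase 120 rect [583.1 309.7] 73.5 55.6 -9.3 mean [585.6 308.7   6.7] zmax 9.4
gbPl 36 rect [582.7 311. ] 52.9 41.9 -9.8 mean [585.8 311.3  33.7] zmax 43.8
gyBase 474 rect [ 578.  -284.8] 75.3 52.1 23.3 mean [ 577.9 -289.1    7.2] zmax 10.0
gyPl 190 rect [ 578.4 -284.6] 55.1 41.5 23.4 mean [ 577.1 -283.7   30.8] zmax 43.6
tp 139 rect [592.1 100.2] 84.7 80.2 -79.4 mean [593.5  97.9  15.1] zmax 18.2
tr 213 rect [607.2 -92.8] 114.4 68.0 -89.7 mean [607.5 -96.2  15.4] zmax 18.0
```

```bash
cat >> h.py <<'E'
def go(x,y,z,ya=None):
    """units: turn needed (rz rows of 4deg), shift in tool frame AFTER that turn; x,y,z mm, ya=world angle of tool y axis"""
    s=robot.observe(); R=np.array(s['eef_rot']); p=np.array(s['tcp_pos'])*1000
    a=np.degrees(np.arctan2(R[1,1],R[0,1])); t=0
    if ya is not None: t=-((ya-a+90)%180-90)
    ang=np.radians(a-t); Y=np.array([np.cos(ang),np.sin(ang),0]); Z=np.array([0,0,-1.]); X=np.cross(Y,Z)
    D=np.array([x,y,z])-p; T=np.array([X,Y,Z])@D/50
    T0=R.T@D/50
    tilt=np.cross(R[:,2],Z)@R
    print('t %.2f tcp'%s['t'],np.round(p,1),'ya %.1f'%a,'rz %.2f (tool j6 %.0f)'%(t/4,s['joint_positions'][5]),'tilt',np.round(np.degrees(tilt)/4,2),'| shift after turn',np.round(T,3),'before turn',np.round(T0,3),'w %.3f F'%s['grip_width'],np.round(s['ft_force'],1))
E
python3 -c "
from h import *
go(366,-289,130)"
```

```text
t 0.10 tcp [ 224.9 -635.8  238.1] ya -70.5 rz 0.00 (tool j6 -9) tilt [-0.03 -0.    0.  ] | shift after turn [ 4.972 -5.599  2.161] before turn [ 4.972 -5.595  2.175] w 1.000 F [ 0.2  0.4 -0.4]
```

>>> apply_moves(plan="0.3 -0.35 0.1 0 0 0 0.2;0.36 -0.4 0.16 0 0 0 0.2;0.36 -0.4 0.16 0 0 0 0.2;0.36 -0.4 0.16 0 0 0 0.2;0.36 -0.4 0.16 0 0 0 0.2;0.36 -0.4 0.16 0 0 0 0.2;0.36 -0.4 0.16 0 0 0 0.2;0.36 -0.4 0.16 0 0 0 0.2;0.36 -0.4 0.16 0 0 0 0.2;0.36 -0.4 0.16 0 0 0 0.2;0.36 -0.4 0.16 0 0 0 0.2;0.36 -0.4 0.16 0 0 0 0.2;0.36 -0.4 0.16 0 0 0 0.2;0.36 -0.45 0.16 0 0 0 0.2;0 0 0 0 0 0 0.2;0 0 0 0 0 0 0.2;0 0 0 0 0 0 0.2")

```text
t: 1.8
tcp_pos: [0.3665, -0.2903, 0.1308]
eef_rot: [[0.943, 0.333, 0.001], [0.333, -0.943, -0.001], [0.0, 0.001, -1.0]]
ft_force: [0.6, -0.7, -0.4]
grip_width: 0.603
gripper_force: 0.0
```

```bash
python3 -c "
from h import *
go(366,-289,15)
im,d,c=grab('wrist'); cv2.imwrite('pics/w1.png',im); P=pts(d,c).reshape(-1,3)
print(np.round(c['world_from_camera'],3))
for k,x,y in(('plug',.366,-.289),('tq',.32,-.213)):
    q=P[(np.hypot(P[:,0]-x,P[:,1]-y)<.03)&(P[:,2]>.018)&(P[:,2]<.05)]
    if len(q)>5: print(k,len(q),*rect(q),q.mean(0))
print(np.median(P[(abs(P[:,2])<.01),2]))
"
```

```text
t 1.80 tcp [ 366.5 -290.3  130.8] ya -70.6 rz 0.00 (tool j6 20) tilt [ 0.02 -0.   -0.  ] | shift after turn [-1.000e-03 -2.900e-02  2.316e+00] before turn [-1.000e-03 -3.100e-02  2.316e+00] w 0.603 F [ 0.6 -0.7 -0.4]
[[ 0.334  0.911  0.242  0.428]
 [-0.943  0.323  0.086 -0.268]
 [ 0.    -0.257  0.966  0.266]
 [ 0.     0.     0.     1.   ]]
plug 690 [ 367.6 -286.6] 26.9 26.8 -26.9 [ 0.36830037 -0.2865016   0.02581909]
tq 705 [ 322.1 -210.9] 27.5 26.6 72.8 [ 0.32336405 -0.21171322  0.02563153]
0.0002355297401754053
```

View pics/w1.png

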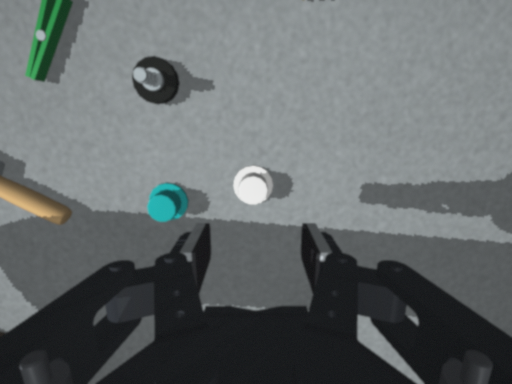

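The wrist view shows the white plug at (252,185) centred between the fingertips at (205,230) and (308,230), the turquoise decoy clear to the left at (167,203), and foot B at (155,80).

>>> apply_moves(plan="0.02 -0.04 0.3 0 0 0 0.2;0 0 0.4 0 0 0 0.2;0 0 0.4 0 0 0 0.2;0 0 0.4 0 0 0 0.2;0 0 0.4 0 0 0 0.2;0 0 0.25 0 0 0 0.2;0 0 0.15 0 0 0 0.2;0 0 0 0 0 0 0.2;0 0 0 0 0 0 -1;0 0 0 0 0 0 -1;0 0 0 0 0 0 -1;0 0 0 0 0 0 -1;0 0 0 0 0 0 -1;0 0 0 0 0 0 -1;0 0 0 0 0 0 -1;0 0 0 0 0 0 -1")

```text
t: 3.45
tcp_pos: [0.3675, -0.2881, 0.0166]
eef_rot: [[0.943, 0.333, 0.002], [0.333, -0.943, -0.002], [0.001, 0.002, -1.0]]
ft_force: [-0.7, -0.1, 5.9]
grip_width: 0.302
gripper_force: 59.5
```

```bash
python3 -c "
from h import *
go(591,103,100,-79)"
```

```text
t 3.45 tcp [ 367.5 -288.1   16.6] ya -70.5 rz 2.12 (tool j6 20) tilt [ 0.03 -0.01  0.  ] | shift after turn [ 5.88  -6.826 -1.669] before turn [ 6.824 -5.88  -1.678] w 0.302 F [-0.7 -0.1  5.9]
```

>>> apply_moves(plan="0 0 -0.2 0 0 0 -1;0 0 -0.4 0 0 0.7 -1;0 0 -0.5 0 0 0.7 -1;0 0 -0.5 0 0 0.7 -1;0.35 -0.4 0 0 0 0 -1;0.35 -0.4 0 0 0 0 -1;0.35 -0.4 0 0 0 0 -1;0.35 -0.4 0 0 0 0 -1;0.35 -0.4 0 0 0 0 -1;0.35 -0.4 0 0 0 0 -1;0.35 -0.4 0 0 0 0 -1;0.35 -0.4 0 0 0 0 -1;0.35 -0.4 0 0 0 0 -1;0.35 -0.4 0 0 0 0 -1;0.35 -0.4 0 0 0 0 -1;0.35 -0.4 0 0 0 0 -1;0.35 -0.4 0 0 0 0 -1;0.35 -0.4 0 0 0 0 -1;0.35 -0.4 0 0 0 0 -1;0.35 -0.4 0 0 0 0 -1")

```text
t: 5.45
tcp_pos: [0.58, 0.0818, 0.0954]
eef_rot: [[0.981, 0.192, -0.001], [0.192, -0.981, 0.0], [-0.001, -0.0, -1.0]]
ft_force: [0.4, -0.5, -0.2]
grip_width: 0.299
gripper_force: 59.1
```

>>> apply_moves(plan="0.2 -0.3 0 0 0 0 -1;0 0 0 0 0 0 -1;0 0 0 0 0 0 -1;0 0 0 0 0 0 -1")

```text
t: 5.85
tcp_pos: [0.5864, 0.0966, 0.0951]
eef_rot: [[0.982, 0.191, -0.001], [0.191, -0.982, -0.0], [-0.001, 0.0, -1.0]]
ft_force: [-0.5, 0.2, -0.2]
grip_width: 0.298
gripper_force: 59.1
```

```bash
python3 -c "
from h import *
go(591,103,21,-79)
im,d,c=grab('wrist'); cv2.imwrite('pics/w2.png',im); P=pts(d,c).reshape(-1,3)
for k,x,y,r in(('tp',.591,.102,.07),):
    q=P[(np.hypot(P[:,0]-x,P[:,1]-y)<r)&(P[:,2]>.012)&(P[:,2]<.025)]
    print(k,len(q),*rect(q),q.mean(0))
"
```

```text
t 5.85 tcp [586.4  96.6  95.1] ya -79.0 rz 0.01 (tool j6 79) tilt [ 0.    0.01 -0.  ] | shift after turn [ 0.116 -0.108  1.482] before turn [ 0.117 -0.108  1.482] w 0.298 F [-0.5  0.2 -0.2]
tp 1487 [593.8 105. ] 80.3 79.0 -78.5 [0.60735318 0.10932366 0.01754584]
```

View pics/w2.png

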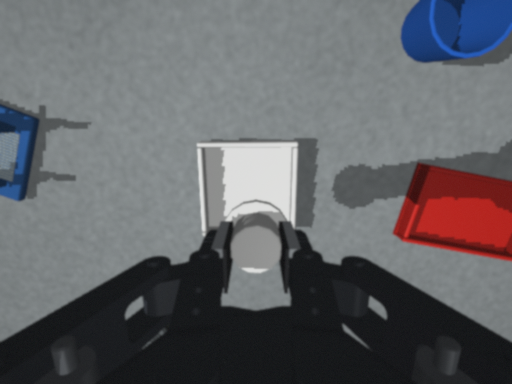

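The plug is held upright, knob up, at (256,240), over the white tray, whose far edge is at row 145 and columns run 200–297.

>>> apply_moves(plan="0.14 -0.12 0.2 0 0 0 -1;0 0 0.3 0 0 0 -1;0 0 0.3 0 0 0 -1;0 0 0.3 0 0 0 -1;0 0 0.2 0 0 0 -1;0 0 0.1 0 0 0 -1;0 0 0.08 0 0 0 -1;0 0 0 0 0 0 -1;0 0 0 0 0 0 -0.18;0 0 0 0 0 0 -0.18;0 0 0 0 0 0 -0.18;0 0 0 0 0 0 -0.18;0 0 -0.1 0 0 0 -0.18;0 0 -0.4 0 0 0 -0.18;0 0 -0.5 0 0 0 0;0 0 -0.5 0 0 0 0")

```text
t: 7.5
tcp_pos: [0.5925, 0.1045, 0.0972]
eef_rot: [[0.981, 0.192, -0.001], [0.192, -0.981, 0.0], [-0.001, -0.0, -1.0]]
ft_force: [0.5, -0.5, 0.1]
grip_width: 0.498
gripper_force: 0.0
```

```bash
python3 -c "
from h import *
go(420,49.5,90,78.6)
im,d,c=grab('top'); P=pts(d,c).reshape(-1,3)
q=P[(np.hypot(P[:,0]-.591,P[:,1]-.104)<.033)&(P[:,2]>.02)&(P[:,2]<.04)]
print(len(q),*rect(q),np.median(q,0))
"
```

```text
t 7.50 tcp [592.5 104.5  97.2] ya -78.9 rz 5.62 (tool j6 79) tilt [-0.    0.01 -0.  ] | shift after turn [-3.164  1.76   0.144] before turn [-3.596  0.417  0.146] w 0.498 F [ 0.5 -0.5  0.1]
32 [585.4  96.9] 13.8 11.1 7.2 [0.5851753  0.09690741 0.0290073 ]
```

>>> apply_moves(plan="0 0 0 0 0 0.94 0;0 0 0 0 0 0.94 0;0 0 0 0 0 0.94 0;0 0 0 0 0 0.94 0;0 0 0 0 0 0.93 0;0 0 0 0 0 0.93 0;-0.4 0.22 0 0 0 0 0;-0.4 0.22 0 0 0 0 0;-0.4 0.22 0 0 0 0 0;-0.4 0.22 0 0 0 0 0;-0.4 0.22 0 0 0 0 0;-0.4 0.22 0 0 0 0 0;-0.4 0.22 0 0 0 0 0;-0.36 0.22 0.1 0 0 0 0;0 0 0 0 0 0 0;0 0 0 0 0 0 0;0 0 0 0 0 0 0")

```text
t: 9.25
tcp_pos: [0.4218, 0.0495, 0.0921]
eef_rot: [[0.98, -0.198, 0.002], [-0.198, -0.98, -0.0], [0.002, -0.0, -1.0]]
ft_force: [0.2, 0.3, -0.7]
grip_width: 0.499
gripper_force: 0.0
```

```bash
python3 -c "
from h import *
go(420,49.5,11,78.6)
im,d,c=grab('wrist'); cv2.imwrite('pics/w3.png',im); P=pts(d,c).reshape(-1,3)
q=P[(np.hypot(P[:,0]-.42,P[:,1]-.049)<.055)&(P[:,2]>.006)&(P[:,2]<.025)]
print(len(q),*rect(q),q.mean(0))
im,d,c=grab('top'); P=pts(d,c).reshape(-1,3)
q=P[(np.hypot(P[:,0]-.591,P[:,1]-.104)<.033)&(P[:,2]>.02)&(P[:,2]<.04)]
print(len(q),*rect(q),np.median(q,0))
"
```

```text
t 9.25 tcp [421.8  49.5  92.1] ya -101.4 rz -0.00 (tool j6 94) tilt [-0.   -0.03 -0.  ] | shift after turn [-0.035  0.007  1.622] before turn [-0.039  0.008  1.622] w 0.499 F [ 0.2  0.3 -0.7]
1936 [420.5  51.3] 90.5 22.3 -11.3 [0.4223238  0.05095727 0.01590714]
123 [590.2 104.6] 26.6 26.1 40.9 [0.58927105 0.10339548 0.02933417]
```

View pics/w3.png

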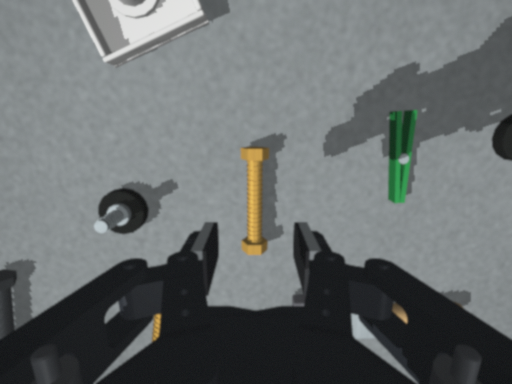

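The plug sits in the white tray at about (590,104) mm. The brass bolt spans rows 150–252 at column 254, midway between the fingers.

>>> apply_moves(plan="-0.03 -0.01 0.3 0 0 0 0;0 0 0.35 0 0 0 0;0 0 0.35 0 0 0 0;0 0 0.3 0 0 0 0;0 0 0.2 0 0 0 0;0 0 0.1 0 0 0 0;0 0 0 0 0 0 0;0 0 0 0 0 0 -1;0 0 0 0 0 0 -1;0 0 0 0 0 0 -1;0 0 0 0 0 0 -1;0 0 0 0 0 0 -1;0 0 0 0 0 0 -1;0 0 0 0 0 0 -1;0 0 0 0 0 0 -1;0 0 0 0 0 0 -1")

```text
t: 10.95
tcp_pos: [0.4199, 0.0502, 0.0122]
eef_rot: [[0.98, -0.198, 0.001], [-0.198, -0.98, -0.0], [0.001, -0.0, -1.0]]
ft_force: [-1.1, 0.8, 6.7]
grip_width: 0.104
gripper_force: 58.9
```

```bash
python3 -c "
from h import *
go(578,-282,110,112.8)"
```

```text
t 10.95 tcp [419.9  50.2  12.2] ya -101.4 rz -8.55 (tool j6 94) tilt [-0.   -0.02  0.  ] | shift after turn [ 0.341  7.351 -1.956] before turn [ 4.418  5.887 -1.951] w 0.104 F [-1.1  0.8  6.7]
```

>>> apply_moves(plan="0 0 -0.3 0 0 0 -1;0 0 -0.5 0 0 0 -1;0 0 -0.6 0 0 -0.5 -1;0 0 -0.6 0 0 -0.9 -1;0 0 0 0 0 -0.9 -1;0 0 0 0 0 -0.9 -1;0 0 0 0 0 -0.9 -1;0 0 0 0 0 -0.9 -1;0 0 0 0 0 -0.9 -1;0 0 0 0 0 -0.9 -1;0 0 0 0 0 -0.9 -1;0 0 0 0 0 -0.85 -1")

```text
t: 12.15
tcp_pos: [0.4185, 0.0503, 0.1107]
eef_rot: [[0.921, 0.39, -0.001], [0.39, -0.921, 0.0], [-0.001, -0.0, -1.0]]
ft_force: [-0.2, -0.1, -1.2]
grip_width: 0.102
gripper_force: 58.7
```

>>> apply_moves(plan="0.01 0.3 0 0 0 0 -1;0.02 0.4 0 0 0 0 -1;0.02 0.4 0 0 0 0 -1;0.02 0.4 0 0 0 0 -1;0.02 0.4 0 0 0 0 -1;0.02 0.4 0 0 0 0 -1;0.02 0.4 0 0 0 0 -1;0.02 0.4 0 0 0 0 -1;0.02 0.4 0 0 0 0 -1;0.02 0.4 0 0 0 0 -1;0.02 0.4 0 0 0 0 -1;0.02 0.4 0 0 0 0 -1;0.02 0.4 0 0 0 0 -1;0.02 0.4 0 0 0 0 -1;0.02 0.4 0 0 0 0 -1;0.02 0.4 0 0 0 0 -1;0.02 0.4 0 0 0 0 -1;0.02 0.4 0 0 0 0 -1;0 0.2 0 0 0 0 -1;0 0 0 0 0 0 -1")

```text
t: 14.15
tcp_pos: [0.5768, -0.2809, 0.1111]
eef_rot: [[0.922, 0.386, 0.0], [0.386, -0.922, -0.0], [0.0, 0.0, -1.0]]
ft_force: [-0.3, 0.1, -1.3]
grip_width: 0.111
gripper_force: 58.7
```

>>> apply_moves(plan="0 0 0 0 0 0 -1;0 0 0 0 0 0 -1")

```text
t: 14.35
tcp_pos: [0.5762, -0.2786, 0.111]
eef_rot: [[0.922, 0.388, -0.001], [0.388, -0.922, 0.001], [-0.0, -0.001, -1.0]]
ft_force: [0.0, 0.3, -1.3]
grip_width: 0.113
gripper_force: 58.7
```

```bash
python3 -c "
from h import *
go(578,-282,40,112.8)
im,d,c=grab('wrist'); cv2.imwrite('pics/w4.png',im); P=pts(d,c).reshape(-1,3)
for a,b in((.005,.011),(.025,.05)):
    q=P[(np.hypot(P[:,0]-.578,P[:,1]+.282)<.055)&(P[:,2]>a)&(P[:,2]<b)]
    print(len(q),*rect(q),q.mean(0))
"
```

```text
t 14.35 tcp [ 576.2 -278.6  111. ] ya -67.2 rz 0.01 (tool j6 32) tilt [-0.02  0.01 -0.  ] | shift after turn [0.007 0.078 1.42 ] before turn [0.008 0.079 1.42 ] w 0.113 F [ 0.   0.3 -1.3]
2038 [ 579.8 -280.3] 74.8 52.2 22.9 [ 0.58441538 -0.28110628  0.00830035]
115 [ 580.9 -279.7] 49.5 41.7 22.7 [ 0.59483757 -0.28927293  0.04196457]
```

View pics/w4.png

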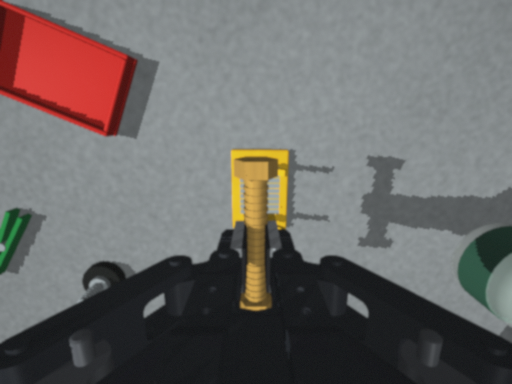

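The coarse bolt is held along the tool x axis over the yellow gauge; the gauge plate is at (260,165) and the bolt axis at column 257.

>>> apply_moves(plan="0.03 0.07 0 0 0 0 -1;0 0 0 0 0 0 -1;0 0 0.2 0 0 0 -1;0 0 0.3 0 0 0 -1;0 0 0.25 0 0 0 -1;0 0 0.2 0 0 0 -1;0 0 0.15 0 0 0 -1;0 0 0.1 0 0 0 -1;0 0 0.1 0 0 0 -1;0 0 0.08 0 0 0 -1;0 0 0.06 0 0 0 -1;0 0 0 0 0 0 -1;0 0 0 0 0 0 -1")

```text
t: 15.7
tcp_pos: [0.5795, -0.2822, 0.0396]
eef_rot: [[0.922, 0.387, 0.001], [0.387, -0.922, -0.0], [0.0, 0.001, -1.0]]
ft_force: [-0.3, -0.2, -0.5]
grip_width: 0.108
gripper_force: 58.8
```

```bash
python3 -c "
from h import *
go(578.8,-281.3,38,112.8)"
```

```text
t 15.70 tcp [ 579.5 -282.2   39.6] ya -67.2 rz -0.00 (tool j6 32) tilt [ 0.01 -0.   -0.  ] | shift after turn [-0.006 -0.022  0.032] before turn [-0.006 -0.022  0.032] w 0.108 F [-0.3 -0.2 -0.5]
```

>>> apply_moves(plan="0 0 0.02 0 0 0 -1;0 0 0 0 0 0 -0.3;0 0 0 0 0 0 -0.3;0 0 0 0 0 0 -0.3;0 0 0 0 0 0 -0.3;0 0 -0.2 0 0 0 -0.3;0 0 -0.4 0 0 0 -0.2;0 0 -0.5 0 0 0 -0.1;0 0 -0.5 0 0 0 -0.1;0 0 0 0 0 0 -0.1")

```text
t: 16.7
tcp_pos: [0.582, -0.2838, 0.124]
eef_rot: [[0.922, 0.387, 0.008], [0.387, -0.922, -0.005], [0.005, 0.008, -1.0]]
ft_force: [-0.2, -0.2, 0.7]
grip_width: 0.45
gripper_force: 0.0
```

```bash
python3 -c "
from h import *
go(428.6,-172.8,110,0)
im,d,c=grab('wrist'); P=pts(d,c).reshape(-1,3)
q=P[(np.hypot(P[:,0]-.579,P[:,1]+.282)<.065)&(P[:,2]>.025)&(P[:,2]<.055)]
print(len(q),*rect(q),q.mean(0),np.percentile(q[:,2],97))
cv2.imwrite('pics/w5.png',im)"
```

```text
t 16.70 tcp [ 582.  -283.8  124. ] ya -67.2 rz -16.80 (tool j6 32) tilt [ 0.12 -0.07  0.  ] | shift after turn [ 2.221 -3.067  0.28 ] before turn [-1.968 -3.238  0.243] w 0.450 F [-0.2 -0.2  0.7]
2405 [ 579.8 -280.4] 90.3 42.0 22.2 [ 0.5808858  -0.27987318  0.04110353] 0.04688614126368406
```

View pics/w5.png

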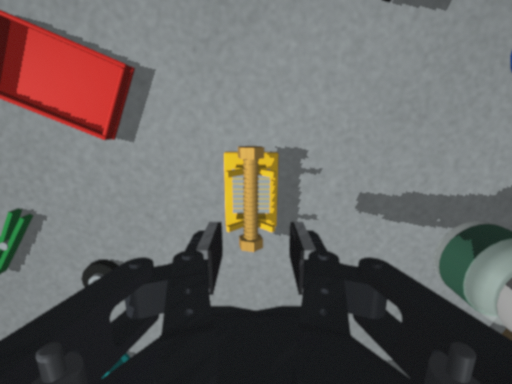

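The coarse bolt lies in both yellow notches (rows 150–250, column 250).

>>> apply_moves(plan="-0.25 -0.4 0.03 0 0 0 -0.1;-0.25 -0.4 0.03 0 0 0 -0.1;-0.25 -0.4 0.03 0 0 0 -0.1;-0.25 -0.4 0.03 0 0 0 -0.1;-0.25 -0.4 0.03 0 0 0 -0.1;-0.25 -0.4 0.03 0 0 0 -0.1;-0.25 -0.4 0.03 0 0 0 -0.1;-0.22 -0.44 0.03 0 0 0 -0.1;0 0 0 0 0 0 -0.1;0 0 0 0 0 0 -0.1;0 0 0 0 0 0 -0.1")

```text
t: 17.85
tcp_pos: [0.4265, -0.1715, 0.1065]
eef_rot: [[0.922, 0.387, 0.001], [0.387, -0.922, -0.001], [0.0, 0.001, -1.0]]
ft_force: [0.2, 0.0, 0.5]
grip_width: 0.448
gripper_force: 0.0
```

```bash
python3 -c "
from h import *
go(428.6,-172.8,28)
im,d,c=grab('wrist'); P=pts(d,c).reshape(-1,3)
q=P[(np.hypot(P[:,0]-.428,P[:,1]+.174)<.02)&(P[:,2]>.022)&(P[:,2]<.055)]
print(len(q),*rect(q),q.mean(0),np.percentile(q[:,2],97))
"
```

```text
t 17.85 tcp [ 426.5 -171.5  106.5] ya -67.2 rz 0.00 (tool j6 33) tilt [ 0.01 -0.01 -0.  ] | shift after turn [0.029 0.039 1.569] before turn [0.028 0.038 1.569] w 0.448 F [0.2 0.  0.5]
219 [ 430.6 -171.4] 10.7 10.5 -11.7 [ 0.43181548 -0.17103425  0.03834172] 0.0431101394601173
```

>>> apply_moves(plan="0.04 0.04 0.2 0 0 0 -0.1;0 0 0.35 0 0 0 -0.1;0 0 0.35 0 0 0 -0.1;0 0 0.35 0 0 0 -0.1;0 0 0.2 0 0 0 -0.1;0 0 0.12 0 0 0 -0.1;0 0 0 0 0 0 -0.1;0 0 0 0 0 0 -1;0 0 0 0 0 0 -1;0 0 0 0 0 0 -1;0 0 0 0 0 0 -1;0 0 0 0 0 0 -1;0 0 0 0 0 0 -1;0 0 0 0 0 0 -1;0 0 -0.2 0 0 0 -1;0 0 -0.4 0 0 0 -1;0 0 -0.5 0 0 0 -1;0 0 -0.3 0 0 0 -1")

```text
t: 19.7
tcp_pos: [0.4283, -0.1718, 0.0992]
eef_rot: [[0.922, 0.387, 0.0], [0.387, -0.922, -0.0], [0.0, 0.0, -1.0]]
ft_force: [-0.6, 0.4, -0.8]
grip_width: 0.093
gripper_force: 58.6
```

```bash
python3 -c "
from h import *
go(607,-116,100)"
```

```text
t 19.70 tcp [ 428.3 -171.8   99.2] ya -67.2 rz 0.00 (tool j6 33) tilt [ 0. -0.  0.] | shift after turn [ 3.727  0.355 -0.017] before turn [ 3.727  0.355 -0.016] w 0.093 F [-0.6  0.4 -0.8]
```

>>> apply_moves(plan="0.3 0.03 0 0 0 0 -1;0.4 0.04 0 0 0 0 -1;0.4 0.04 0 0 0 0 -1;0.4 0.04 0 0 0 0 -1;0.4 0.04 0 0 0 0 -1;0.4 0.04 0 0 0 0 -1;0.4 0.04 0 0 0 0 -1;0.4 0.04 0 0 0 0 -1;0.4 0.04 0 0 0 0 -1;0.23 0 0 0 0 0 -1;0 0 0 0 0 0 -1;0 0 0 0 0 0 -1;0 0 0 0 0 0 -1")

```text
t: 21.0
tcp_pos: [0.6062, -0.1158, 0.0972]
eef_rot: [[0.922, 0.387, -0.001], [0.387, -0.922, 0.0], [-0.001, -0.001, -1.0]]
ft_force: [0.3, 0.3, -0.5]
grip_width: 0.088
gripper_force: 58.6
```

```bash
python3 -c "
from h import *
go(607,-116,33)
im,d,c=grab('wrist'); P=pts(d,c).reshape(-1,3); cv2.imwrite('pics/w6.png',im)
q=P[(abs(P[:,0]-.607)<.045)&(abs(P[:,1]+.09)<.07)&(P[:,2]>.014)&(P[:,2]<.022)]
print(len(q),*rect(q))
"
```

```text
t 21.00 tcp [ 606.2 -115.8   97.2] ya -67.2 rz 0.00 (tool j6 47) tilt [-0.01  0.02  0.  ] | shift after turn [0.014 0.01  1.285] before turn [0.016 0.011 1.285] w 0.088 F [ 0.3  0.3 -0.5]
1768 [608.6 -88.6] 108.1 68.1 -89.8
```

View pics/w6.png

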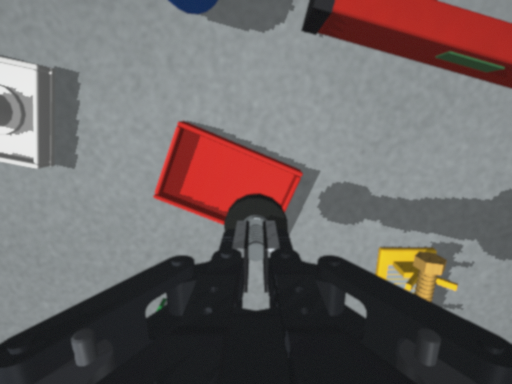

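Foot B is held upright at (256,215) over the right half of the red tray (columns 155–300, rows 122–230).

>>> apply_moves(plan="0.03 0 0.2 0 0 0 -1;0 0 0.3 0 0 0 -1;0 0 0.3 0 0 0 -1;0 0 0.2 0 0 0 -1;0 0 0.15 0 0 0 -1;0 0 0.1 0 0 0 -1;0 0 0.04 0 0 0 -1;0 0 0 0 0 0 -1;0 0 0 0 0 0 -0.4;0 0 0 0 0 0 -0.3;0 0 0 0 0 0 -0.3;0 0 0 0 0 0 -0.3;0 0 -0.2 0 0 0 -0.3;0 0 -0.4 0 0 0 -0.2;0 0 -0.5 0 0 0 -0.1;0 0 -0.4 0 0 0 -0.1;0 0 0 0 0 0 -0.1")

```text
t: 22.75
tcp_pos: [0.6111, -0.1161, 0.1131]
eef_rot: [[0.922, 0.387, 0.008], [0.387, -0.922, -0.003], [0.006, 0.006, -1.0]]
ft_force: [-0.3, -0.4, 0.1]
grip_width: 0.447
gripper_force: 0.0
```

```bash
python3 -c "
from h import *
go(431.6,163,110,-67)
im,d,c=grab('wrist'); P=pts(d,c).reshape(-1,3)
for r,a,b in((.03,.030,.06),(.03,.012,.018)):
    q=P[(np.hypot(P[:,0]-.607,P[:,1]+.115)<r)&(P[:,2]>a)&(P[:,2]<b)]
    print(len(q),*rect(q),q.mean(0),np.percentile(q[:,2],97))
"
```

```text
t 22.75 tcp [ 611.1 -116.1  113.1] ya -67.2 rz -0.05 (tool j6 47) tilt [ 0.08 -0.09  0.  ] | shift after turn [-1.123 -6.542  0.061] before turn [-1.147 -6.538  0.017] w 0.447 F [-0.3 -0.4  0.1]
203 [ 610.5 -114.5] 10.8 10.3 -69.7 [ 0.61145417 -0.11401652  0.04314848] 0.047076977259637456
1227 [ 603.5 -118.7] 52.5 47.3 0.2 [ 0.61014219 -0.11633627  0.01603764] 0.017701109934992774
```

>>> apply_moves(plan="-0.07 -0.39 0 0 0 0 -0.1;-0.07 -0.41 0 0 0 0 -0.1;-0.07 -0.41 0 0 0 0 -0.1;-0.07 -0.41 0 0 0 0 -0.1;-0.07 -0.41 0 0 0 0 -0.1;-0.07 -0.41 0 0 0 0 -0.1;-0.07 -0.41 0 0 0 0 -0.1;-0.07 -0.41 0 0 0 0 -0.1;-0.07 -0.41 0 0 0 0 -0.1;-0.07 -0.41 0 0 0 0 -0.1;-0.07 -0.41 0 0 0 0 -0.1;-0.07 -0.41 0 0 0 0 -0.1;-0.07 -0.41 0 0 0 0 -0.1;-0.07 -0.41 0 0 0 0 -0.1;-0.07 -0.41 0 0 0 0 -0.1;-0.09 -0.41 0 0 0 0 -0.1;0 0 0 0 0 0 -0.1;0 0 0 0 0 0 -0.1;0 0 0 0 0 0 -0.1")

```text
t: 24.7
tcp_pos: [0.4296, 0.1639, 0.1085]
eef_rot: [[0.922, 0.387, 0.001], [0.387, -0.922, -0.0], [0.001, 0.0, -1.0]]
ft_force: [-0.9, 0.3, -0.4]
grip_width: 0.455
gripper_force: 0.0
```

```bash
python3 -c "
from h import *
go(431.6,163,28)
im,d,c=grab('wrist'); P=pts(d,c).reshape(-1,3)
q=P[(np.hypot(P[:,0]-.431,P[:,1]-.163)<.02)&(P[:,2]>.022)&(P[:,2]<.055)]
print(len(q),*rect(q),q.mean(0),np.percentile(q[:,2],97))
"
```

```text
t 24.70 tcp [429.6 163.9 108.5] ya -67.2 rz 0.00 (tool j6 75) tilt [ 0.01 -0.01  0.  ] | shift after turn [0.029 0.031 1.61 ] before turn [0.028 0.031 1.611] w 0.455 F [-0.9  0.3 -0.4]
212 [433.9 165.6] 10.3 10.2 72.6 [0.43494884 0.16613778 0.03830749] 0.04318236335182163
```

>>> apply_moves(plan="0.05 0.02 0.2 0 0 0 -0.1;0 0 0.35 0 0 0 -0.1;0 0 0.35 0 0 0 -0.1;0 0 0.35 0 0 0 -0.1;0 0 0.25 0 0 0 -0.1;0 0 0.11 0 0 0 -0.1;0 0 0 0 0 0 -0.1;0 0 0 0 0 0 -1;0 0 0 0 0 0 -1;0 0 0 0 0 0 -1;0 0 0 0 0 0 -1;0 0 0 0 0 0 -1;0 0 0 0 0 0 -1;0 0 0 0 0 0 -1;0 0 -0.2 0 0 0 -1;0 0 -0.4 0 0 0 -1;0 0 -0.5 0 0 0 -1;0 0 -0.5 0 0 0 -1;0 0 0 0 0 0 -1")

```text
t: 26.65
tcp_pos: [0.4342, 0.1645, 0.1113]
eef_rot: [[0.922, 0.387, 0.007], [0.387, -0.922, 0.001], [0.007, 0.002, -1.0]]
ft_force: [-0.0, 0.3, -0.5]
grip_width: 0.087
gripper_force: 58.5
```

```bash
python3 -c "
from h import *
go(607.5,-65,110)"
```

```text
t 26.65 tcp [434.2 164.5 111.3] ya -67.2 rz 0.00 (tool j6 75) tilt [ 0.03 -0.1  -0.  ] | shift after turn [1.417 5.575 0.026] before turn [1.417 5.575 0.046] w 0.087 F [-0.   0.3 -0.5]
```

>>> apply_moves(plan="0.1 0.3 0 0 0 0 -1;0.1 0.4 0 0 0 0 -1;0.1 0.4 0 0 0 0 -1;0.1 0.4 0 0 0 0 -1;0.1 0.4 0 0 0 0 -1;0.1 0.4 0 0 0 0 -1;0.1 0.4 0 0 0 0 -1;0.1 0.4 0 0 0 0 -1;0.1 0.4 0 0 0 0 -1;0.1 0.4 0 0 0 0 -1;0.1 0.4 0 0 0 0 -1;0.1 0.4 0 0 0 0 -1;0.1 0.4 0 0 0 0 -1;0.1 0.4 0 0 0 0 -1;0.02 0.07 0 0 0 0 -1;0 0 0 0 0 0 -1;0 0 0 0 0 0 -1;0 0 0 0 0 0 -1")

```text
t: 28.45
tcp_pos: [0.6047, -0.0643, 0.1076]
eef_rot: [[0.922, 0.388, -0.001], [0.388, -0.922, 0.0], [-0.001, -0.001, -1.0]]
ft_force: [-0.2, 0.2, -0.0]
grip_width: 0.091
gripper_force: 58.6
```

```bash
python3 -c "
from h import *
go(607.5,-64.5,33)"
```

```text
t 28.45 tcp [604.7 -64.3 107.6] ya -67.2 rz 0.00 (tool j6 52) tilt [-0.01  0.01 -0.  ] | shift after turn [0.05  0.026 1.491] before turn [0.051 0.027 1.491] w 0.091 F [-0.2  0.2 -0. ]
```

>>> apply_moves(plan="0.05 0.02 0.2 0 0 0 -1;0 0 0.3 0 0 0 -1;0 0 0.3 0 0 0 -1;0 0 0.3 0 0 0 -1;0 0 0.2 0 0 0 -1;0 0 0.12 0 0 0 -1;0 0 0.07 0 0 0 -1;0 0 0 0 0 0 -1;0 0 0 0 0 0 -0.4;0 0 0 0 0 0 -0.3;0 0 0 0 0 0 -0.3;0 0 0 0 0 0 -0.3;0 0 -0.2 0 0 0 -0.3;0 0 -0.4 0 0 0 -0.2;0 0 -0.5 0 0 0 -0.1;0 0 -0.4 0 0 0 -0.1;0 0 0 0 0 0 -0.1;0 0 0 0 0 0 -0.1")

```text
t: 30.25
tcp_pos: [0.6082, -0.0651, 0.1089]
eef_rot: [[0.922, 0.387, 0.001], [0.387, -0.922, -0.0], [0.001, 0.001, -1.0]]
ft_force: [-0.5, 0.0, -1.7]
grip_width: 0.447
gripper_force: 0.0
```

```bash
python3 -c "
from h import *
go(353,306.5,110,-110.8)
im,d,c=grab('wrist'); P=pts(d,c).reshape(-1,3)
for y in(-.065,-.115):
    q=P[(np.hypot(P[:,0]-.607,P[:,1]-y)<.02)&(P[:,2]>.030)&(P[:,2]<.06)]
    print(len(q),*rect(q),q.mean(0),np.percentile(q[:,2],97))
"
```

```text
t 30.25 tcp [608.2 -65.1 108.9] ya -67.2 rz 10.90 (tool j6 52) tilt [ 0.01 -0.01  0.  ] | shift after turn [-7.41  -5.135 -0.022] before turn [-1.827 -8.829 -0.031] w 0.447 F [-0.5  0.  -1.7]
220 [609.6 -64.1] 10.6 10.4 72.6 [ 0.61059202 -0.06372782  0.04294526] 0.04723645250780758
214 [ 611.3 -114. ] 10.6 9.0 -84.0 [ 0.61174467 -0.11292438  0.0419707 ] 0.04699339232903408
```

>>> apply_moves(plan="-0.08 -0.4 0 0 0 0 0;-0.08 -0.4 0 0 0 0 0;-0.08 -0.4 0 0 0 0 0;-0.08 -0.4 0 0 0 0 0;-0.08 -0.4 0 0 0 0 0;-0.08 -0.4 0 0 0 0 0;-0.08 -0.4 0 0 0 0 0;-0.08 -0.4 0 0 0 0 0;-0.08 -0.4 0 0 0 0 0;-0.08 -0.4 0 0 0 0 0;-0.08 -0.4 0 0 0 0 0;-0.08 -0.4 0 0 0 0 0;-0.08 -0.4 0 0 0 0 0;-0.08 -0.4 0 0 0 0 0;-0.08 -0.4 0 0 0 0 0;-0.08 -0.4 0 0 0 0 0;-0.08 -0.4 0 0 0 0 0;-0.08 -0.4 0 0 0 0 0;-0.08 -0.4 0 0 0 0 0;-0.08 -0.4 0 0 0 0 0")

```text
t: 32.3
tcp_pos: [0.3781, 0.2738, 0.1085]
eef_rot: [[0.922, 0.388, 0.001], [0.388, -0.922, 0.0], [0.001, 0.0, -1.0]]
ft_force: [-0.4, 0.6, 0.2]
grip_width: 0.501
gripper_force: 0.0
```

>>> apply_moves(plan="-0.1 -0.4 0 0 0 0 0;-0.08 -0.4 0 0 0 0 0;0 0 0 0 0 0.9 0;0 0 0 0 0 0.9 0;0 0 0 0 0 0.9 0;0 0 0 0 0 0.9 0;0 0 0 0 0 0.9 0;0 0 0 0 0 0.9 0;0 0 0 0 0 0.9 0;0 0 0 0 0 0.9 0;0 0 0 0 0 0.9 0;0 0 0 0 0 0.9 0;0 0 0 0 0 0.9 0;0 0 0 0 0 1 0;0 0 0 0 0 0 0;0 0 0 0 0 0 0;0 0 0 0 0 0 0")

```text
t: 34.0
tcp_pos: [0.3552, 0.3063, 0.1084]
eef_rot: [[0.935, -0.354, 0.0], [-0.354, -0.935, 0.0], [0.0, -0.0, -1.0]]
ft_force: [-0.4, -0.3, 0.7]
grip_width: 0.498
gripper_force: 0.0
```

```bash
python3 -c "
from h import *
go(353,306.5,11,-110.8)
im,d,c=grab('wrist'); P=pts(d,c).reshape(-1,3); cv2.imwrite('pics/w7.png',im)
q=P[(np.hypot(P[:,0]-.353,P[:,1]-.307)<.055)&(P[:,2]>.006)&(P[:,2]<.025)]
print(len(q),*rect(q),q.mean(0))
"
```

```text
t 34.00 tcp [355.2 306.3 108.4] ya -110.7 rz 0.02 (tool j6 139) tilt [-0. -0.  0.] | shift after turn [-0.043  0.012  1.948] before turn [-0.043  0.012  1.948] w 0.498 F [-0.4 -0.3  0.7]
1690 [354.8 310.1] 90.0 22.7 -20.3 [0.35637929 0.30948636 0.01594546]
```

View pics/w7.png

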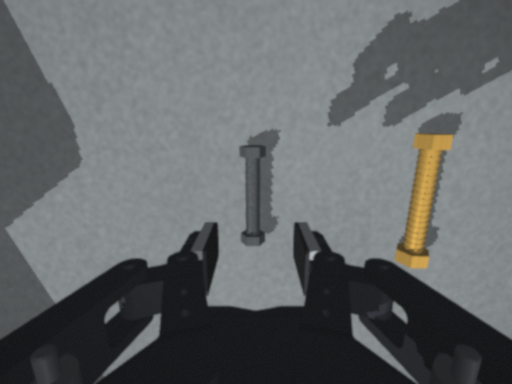

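The dark bolt spans rows 148–243 at column 253, between the fingers; the oversized brass bolt is well clear at (425,200).

>>> apply_moves(plan="-0.03 -0.02 0.3 0 0 0 0;0 0 0.4 0 0 0 0;0 0 0.4 0 0 0 0;0 0 0.4 0 0 0 0;0 0 0.25 0 0 0 0;0 0 0.12 0 0 0 0;0 0 0.06 0 0 0 0;0 0 0 0 0 0 0;0 0 0 0 0 0 -1;0 0 0 0 0 0 -1;0 0 0 0 0 0 -1;0 0 0 0 0 0 -1;0 0 0 0 0 0 -1;0 0 0 0 0 0 -1;0 0 0 0 0 0 -1;0 0 0 0 0 0 -1")

```text
t: 35.65
tcp_pos: [0.3552, 0.308, 0.0128]
eef_rot: [[0.935, -0.355, 0.001], [-0.355, -0.935, 0.001], [0.001, -0.001, -1.0]]
ft_force: [-0.0, 0.1, 5.4]
grip_width: 0.105
gripper_force: 58.8
```

```bash
python3 -c "
from h import *
go(583,314.5,110,-100.3)"
```

```text
t 35.65 tcp [355.2 308.   12.8] ya -110.8 rz -2.63 (tool j6 139) tilt [-0.02 -0.01 -0.  ] | shift after turn [ 4.46  -0.942 -1.945] before turn [ 4.215 -1.742 -1.939] w 0.105 F [-0.   0.1  5.4]
```

>>> apply_moves(plan="0 0 -0.25 0 0 0 -1;0 0 -0.4 0 0 0 -1;0 0 -0.5 0 0 -0.9 -1;0 0 -0.5 0 0 -0.9 -1;0 0 -0.3 0 0 -0.83 -1;0.3 -0.06 0 0 0 0 -1;0.4 -0.08 0 0 0 0 -1;0.4 -0.08 0 0 0 0 -1;0.4 -0.09 0 0 0 0 -1;0.4 -0.09 0 0 0 0 -1;0.4 -0.09 0 0 0 0 -1;0.4 -0.09 0 0 0 0 -1;0.4 -0.09 0 0 0 0 -1;0.4 -0.09 0 0 0 0 -1;0.4 -0.09 0 0 0 0 -1;0.4 -0.09 0 0 0 0 -1;0.16 0 0 0 0 0 -1;0 0 0 0 0 0 -1;0 0 0 0 0 0 -1;0 0 0 0 0 0 -1")

```text
t: 37.65
tcp_pos: [0.5812, 0.3139, 0.1088]
eef_rot: [[0.984, -0.179, -0.001], [-0.179, -0.984, -0.0], [-0.001, 0.001, -1.0]]
ft_force: [-0.2, -0.2, -0.8]
grip_width: 0.109
gripper_force: 58.7
```

```bash
python3 -c "
from h import *
go(583.5,315,39.5,-100.3)
im,d,c=grab('wrist'); P=pts(d,c).reshape(-1,3)
q=P[(np.hypot(P[:,0]-.583,P[:,1]-.315)<.055)&(P[:,2]>.005)&(P[:,2]<.011)]
print(len(q),*rect(q)); cv2.imwrite('pics/w8.png',im)
"
```

```text
t 37.65 tcp [581.2 313.9 108.8] ya -100.3 rz 0.00 (tool j6 120) tilt [ 0.01  0.02 -0.  ] | shift after turn [ 0.041 -0.029  1.386] before turn [ 0.043 -0.03   1.386] w 0.109 F [-0.2 -0.2 -0.8]
2171 [585.3 317. ] 74.6 52.0 -10.7
```

View pics/w8.png

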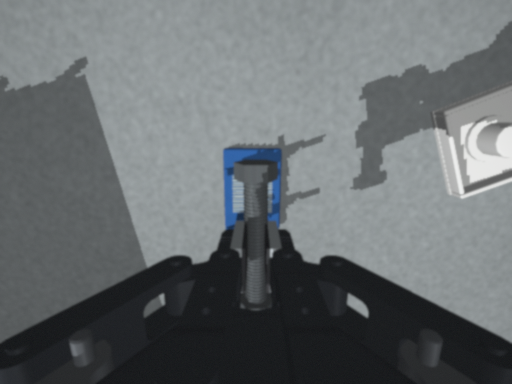

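The fine bolt is held over the blue gauge; the gauge base is centred at column 252 and the bolt at 256, so a small shift is needed.

>>> apply_moves(plan="0.05 -0.04 0 0 0 0 -1;0 0 0 0 0 0 -1;0 0 0.2 0 0 0 -1;0 0 0.3 0 0 0 -1;0 0 0.25 0 0 0 -1;0 0 0.2 0 0 0 -1;0 0 0.13 0 0 0 -1;0 0 0.1 0 0 0 -1;0 0 0.1 0 0 0 -1;0 0 0.08 0 0 0 -1;0 0 0.04 0 0 0 -1;0 0 0 0 0 0 -1;0 0 0 0 0 0 -1")

```text
t: 39.0
tcp_pos: [0.5853, 0.3157, 0.0397]
eef_rot: [[0.984, -0.179, 0.001], [-0.179, -0.984, 0.0], [0.001, -0.0, -1.0]]
ft_force: [1.0, 1.2, -1.6]
grip_width: 0.11
gripper_force: 58.7
```

>>> apply_moves(plan="0 0 0 0 0 0 -0.3;0 0 0 0 0 0 -0.3;0 0 0 0 0 0 -0.3;0 0 0 0 0 0 -0.3;0 0 -0.2 0 0 0 -0.3;0 0 -0.4 0 0 0 -0.2;0 0 -0.5 0 0 0 -0.1;0 0 -0.5 0 0 0 -0.1;-0.3 0 -0.5 0 0 0 -0.1;-0.5 0 0 0 0 0 -0.1;-0.5 0 0 0 0 0 -0.1;-0.5 0 0 0 0 0 -0.1;-0.5 0 0 0 0 0 -0.1;0 0 0 0 0 0 -0.1;0 0 0 0 0 0 -0.1")

```text
t: 40.5
tcp_pos: [0.4722, 0.3363, 0.1453]
eef_rot: [[0.984, -0.178, 0.002], [-0.178, -0.984, 0.0], [0.002, -0.001, -1.0]]
ft_force: [-0.0, -0.7, -0.0]
grip_width: 0.448
gripper_force: 0.0
```

```bash
python3 - <<'E'
from h import *
im,d,c=grab('top'); P=pts(d,c).reshape(-1,3); cv2.imwrite('pics/top1.png',cv2.resize(im,(800,600)))
for k,x,y,r,a,b in [('gy bolt',.578,-.281,.06,.025,.06),('gb bolt',.583,.316,.06,.025,.06),('footA',.607,-.0645,.02,.03,.06),('footB',.607,-.115,.02,.03,.06),('plug',.591,.104,.03,.02,.05),('peg',.43,-.0745,.05,.005,.03)]:
    q=P[(np.hypot(P[:,0]-x,P[:,1]-y)<r)&(P[:,2]>a)&(P[:,2]<b)]
    print(k,len(q),*rect(q),np.percentile(q[:,2],97))
E
```

```text
gy bolt 371 [ 577.7 -281.3] 89.8 42.2 21.7 0.04610112414554956
gb bolt 375 [582.8 316.6] 91.0 41.7 -10.9 0.04678151419548304
footA 28 [605.9 -64.8] 9.9 9.3 57.5 0.04705108485049627
footB 29 [ 607.1 -115. ] 9.5 9.0 6.2 0.04682969998194377
plug 123 [590.5 104.6] 25.9 25.8 -46.2 0.03236094753945164
peg 141 [430.3 -74.1] 74.1 14.4 -8.1 0.014193976563706197
```

View pics/top1.png

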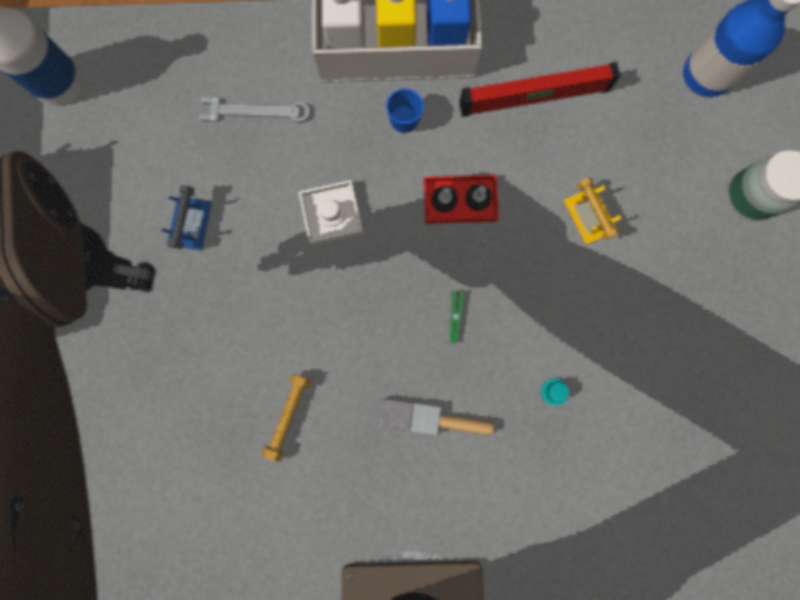

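The top view shows both bolts in their gauges at (182,217) and (598,208), the feet in the red tray at (445,197) and (480,195), and the plug in the white tray at (332,211). The peg has not moved.

```bash
python3 -c "
from rig import robot
print(robot.job_done())"
```

```text
the job is handed in; nothing more can be done
None
```

I handed the job in at about 41 s: both bolts are in their gauges, both feet stand in the red tray, the plug is flat in the white tray with its knob up, and the peg is unmoved; the last top view confirms this, but the judge returned no verdict.

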